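# Swing the inspection head over the diode module and let it stand

## Robot

A 7-joint arm with a two-finger parallel gripper is mounted at the origin on the work surface. World frame = base frame: x ahead of the robot, y to its left, z up, the work surface at z = 0. Lengths are in mm, angles in rad, forces in N, time in s.
With the tool pointing down it reaches from about 400 to 875 mm from the base axis. Payload 4.4 kg.
Tool frame: the origin (TCP) lies on the centre line of the jaws, within the pads' length; the fingertips stand 25 mm ahead of it and the grasp point (between the pads) lies 6 mm ahead of it; x points along the fingers, y is the direction in which the jaws open and shut, and the axes are right-handed (so a half turn about x gives the same grasp; the last joint's range is limited). The gripper opens to 85 mm and grips with 20 to 120 N. Pads are 22 mm wide; open, the fingers measure 114 mm over their backs; the gripper's body (76 mm by 85 mm) begins 54 mm behind the grasp point. The pads swing forward as they close: fully open they stand 13 mm farther back than shut.
Start: joints at [1.235, 0.628, 0.038, 1.517, -0.027, 0.996, -0.02], TCP at [173.277, -626.492, 256.313] pointing down, gripper open.
Joint ranges: [-3.06, 3.06], [-0.37, 2.12], [-1.25, 1.32], [0.18, 2.47], [-1.1, 4.24], [0.23, 1.98], [-2.94, 2.94]. Speed limits (rad/s): [2.57, 2.57, 3.14, 3.14, 3.14, 3.14, 3.14].

## Interface

Orientations are given as [roll, pitch, yaw] about the fixed x, y, z axes, in that order (R = Rz(yaw) Ry(pitch) Rx(roll)).
In Python, from cell import * gives the robot as it stands. The module is installed in compiled form; this text tells all that it offers.
- The arm moves only by the tool jog_arm, never from a script. Its argument "series" is a list of rows, each a list of 3 entries, a list of its own where there are three numbers: the turn, a rotation vector about the tool's x, y, z in degrees, then the shift along the tool's x, y, z in mm, then the gripper's target within -1 to 1 (shut at 1, half-way at 0, fully open at -1). In form: [[[rx, ry, rz], [dx, dy, dz], hand], ...]. A call has 1 to 8 rows; each row shifts and turns the commanded pose from where the row before left it, along the tool's axes as they then stand; what a row does not reach is not made up. A row lasts 1/8 s, in which the tool goes at most 62.5 mm and 10.7 degrees, less where a joint would pass 70% of its speed; a pose out of reach is approached as far as the arm can. A call is refused whole if a number of a shift passes 62.5 or a number of a turn 10.7, either way. A call with a gripper value outside its range is refused whole. The fingers move at their own pace and stop on an object; the grip force is fixed at half the most. Time passes only in rows, so rows that do not move let the fingers close. It gives the time, the measured TCP pose, the force and the opening at its end, in the units of the state.
- read_state(): the state, without advancing time (a new reading comes with each control period).
- get_image(name): name is "side" or "top"; returns a dict with "img" (400x640x3 uint8, red, green, blue), "range_z" (400x640 float32, mm along the optical axis (not along the pixel's ray), 0 where there is no reading), "fovy" (degrees; the focal length in pixels is half the picture's height over the tangent of half this angle, whatever the lens; pixels are square), "cx", "cy" (the principal point, pixels), "cam_to_world" (4x4, takes a point from camera to world coordinates). Camera axes: x right, y up, looking along -z (the intrinsics and any distortion apply to the point x, -y, -z); pixel columns grow to the right and rows downward; lengths in mm; the calibration is good to about 2 mm. A picture is of the moment at which its call begins.
- finish_job(): hands the job in, once; it reports no verdict.
The state is a dict: "clock": time; "qpos": joint angles; "qd": joint speeds; "tau": joint torques, N m; "eef_pos": TCP position; "tool_rot": TCP orientation; "force": force on the tool from outside, world axes, zero at the start; "torque": the same for the moment, N m; "width": finger opening in mm.
Only numpy, scipy, OpenCV 4.12 (cv2) and the standard library are available. Lean on these libraries where they do the work, as an engineer would, in place of code of your own. Each camera call takes 0.05 s, during which the arm holds its last target. There are 200 camera calls.

## Task

Swing the heavy inspection head round on its free-running boom, pushing only on the rubber pads on its two sides, until its lens is centred over the diode module (the low plate with the brass block and four bolts), and leave it standing still there by itself for at least four seconds, with the gripper clear of it. The boom hardly slows down by itself, so brake it gently from the other side: keep it unhurried, never push hard or let it reach its end stops, do not touch the head's housing or the boom arm, and leave everything else on the bench where it is.

Things in the scene. Friction and masses are not known exactly. Their poses are not given: they have to be found in the camera images.
- boom (a joint): boom's swing angle about the vertical hinge, rad; 0 = straight along the stand's -x (roughly to the robot), grows counter-clockwise from above (head moves to -y, the robot's right). Starts at rest in -0.8..-0.6; hard stops at -1.0 and 1.15: keep inside -0.95..1.1 and below 0.9 rad/s. Ball bearing, damping 0.01 N m s/rad, friction 0.0007 N m (time constant 40 s), no spring or tilt: it coasts on
- hinge (a point): point on the vertical hinge axis, 140 mm above the bench (fixed stand with a round 150 mm foot and 60 mm pillar)
- head: inspection head on the boom: white housing 110 mm along the boom, 100 mm across, 95 to 180 mm above the bench; grey top cover 106 mm across, top 190 mm above the bench; lens barrel 56 mm wide below. Origin: centre of the lens' lower end, 75 mm above the bench, 320 mm from the hinge axis; x along the boom to the hinge, y across to the left pad, z up. Do not touch it
- beam: boom arm 45 mm wide, 120 to 160 mm above the bench, hub 84 mm wide up to 174 mm, round counterweight 96 mm wide reaching 140 mm behind the hinge. Origin on the hinge axis at bench height. Do not touch it. Whole boom with head and counterweight: nominal inertia 0.38 kg m2 about the hinge (like 3.7 kg at the pads), true value within 30 %
- pads: two black rubber pads on the head's sides, the only place to push: each 110 mm along the boom (265 to 375 mm from the hinge axis), 82 mm high (97 to 179 mm above the bench), 12 mm thick; 124 mm over both outer faces, too wide to grip. Push with less than 20 N. Origin on the hinge axis at bench height
- pad_left (a point): centre of the outer face of the pad on the head's +y side (62 mm from the boom's centre line, 320 mm from the hinge, 138 mm high); pushing here turns the boom to larger joint values
- pad_right (a point): centre of the outer face of the pad on the head's -y side (as pad_left, mirrored); pushing here turns the boom to smaller joint values
- module_top (a point): centre of the top of the diode module's brass block, the target, 34 mm above the bench: aluminium plate 70 x 56 x 14 mm, brass block 42 x 36 x 20 mm on it, four bolt heads up to 46 mm high, two short copper pipes; bolted in one of three places under the lens' arc, 320 mm (+-15 mm) from the hinge
- heatsink: bystander, bolted down: finned aluminium heat sink 55 x 55 x 38 mm, in another of the three places; origin under its centre
- lens_ring: bystander, bolted down: black lens ring 56 mm in diameter, 35 mm high, in the third place; origin under its centre
- driver: bystander, loose: screwdriver 160 mm long lying on the bench
- collar: bystander, loose: steel collar 48 mm in diameter, 20 mm high
- post_foot: bystander, loose: steel post on a round foot, 52 mm in diameter, 50 mm high, under the boom's sweep
- parts_tray: bystander, loose: white open tray 110 x 80 x 30 mm
- lens_cap: bystander, loose: black disc 48 mm in diameter, 12 mm high
- power_block: bystander, loose: black block 90 x 60 x 35 mm
Mind the look-alikes: they are no part of the job. Leave any blue look-alike of the part that bears module_top alone.

How it is judged:
By the outcome, as a careful person would: the job done as asked, in the order asked, and still so for the second after the job is handed in, with the robot touching nothing.
It also fails if it takes over 43 s, if anything falls off the work surface, if the arm or the gripper's body presses on something with over 40 N, if the wrist force passes 120 N, or if a joint passes its speed limit or range.

## Working session

There is one attempt and no reset: what is moved stays moved. The work goes in short steps, Python scripts to look and compute and a tool call to move; the robot and the scene stay as the last step left them, time stands still between calls to the robot, and variables do not carry over. Pictures are saved under pics/ and viewed, about 8 in all and at most 12, crops included, and the job is handed in when it is done.

Besides the shell and the picture viewer there is one more tool, called after "Request:" by a JSON object that holds its "api" and its "payload", one argument or row to a line. jog_arm: Moves the arm, as the interface text tells. Its arguments: {"type":"object","properties":{"series":{"type":"array"}},"required":["series"]}

```bash
mkdir -p pics
cat > h.py <<'E'
from cell import *
import numpy as np, cv2
def shot(n,f=None):
    d=get_image(n)
    if f: cv2.imwrite('pics/'+f,d['img'][:,:,::-1])
    return d
def pix(d,u,v,z=None):
    f=200/np.tan(np.radians(d['fovy']/2)); T=np.array(d['cam_to_world'])
    r=np.array([(u-d['cx'])/f,-(v-d['cy'])/f,-1.0])
    if z is None: s=d['range_z'][int(v),int(u)]
    else: w=T[:3,:3]@r; s=(z-T[2,3])/w[2]
    return T[:3,:3]@(r*s)+T[:3,3]
E
python3 - <<'E'
from h import *
import pickle
for n in('top','side'):
    d=shot(n,n+'0.png'); print({k:(v if k not in('img','range_z') else 0) for k,v in d.items()}); pickle.dump(d,open(n+'.pkl','wb'))
print(read_state())
E
```

```text
{'img': 0, 'range_z': 0, 'fovy': 49.00708880730594, 'cx': 313.1776284178042, 'cy': 198.19462001466516, 'cam_to_world': array([[ 1.25434998e-02,  9.96367528e-01, -8.42283246e-02,
         4.46367113e+02],
       [-9.99898156e-01,  1.30720855e-02,  5.72704251e-03,
        -1.03026678e+01],
       [ 6.80727905e-03,  8.41479093e-02,  9.96430023e-01,
         1.30166771e+03],
       [ 0.00000000e+00,  0.00000000e+00,  0.00000000e+00,
         1.00000000e+00]])}
{'img': 0, 'range_z': 0, 'fovy': 43.230482476127605, 'cx': 324.0773096956766, 'cy': 190.29188577490152, 'cam_to_world': array([[-5.44479101e-01,  6.42393337e-01, -5.39326719e-01,
        -1.93294610e+02],
       [-8.38700513e-01, -4.25499143e-01,  3.39899880e-01,
         4.45115808e+02],
       [-1.11336390e-02,  6.37401977e-01,  7.70451012e-01,
         1.15828141e+03],
       [ 0.00000000e+00,  0.00000000e+00,  0.00000000e+00,
         1.00000000e+00]])}
{'clock': 0.1, 'qpos': array([ 1.23515652,  0.62922533,  0.03847674,  1.51827008, -0.02698555,
        0.99629847, -0.02000895]), 'qd': array([ 0.00158317, -0.00346573,  0.00087319, -0.00085108,  0.00160603,
       -0.00036884,  0.00010664]), 'tau': array([ 3.22872002e-03, -5.64534473e+01,  1.23053335e+00, -1.93974280e+01,
        1.12710972e-02,  5.41206129e-03,  1.26304445e-05]), 'eef_pos': array([ 173.14621159, -625.97964726,  255.49927977]), 'tool_rot': array([-1.54323106,  1.56911388,  1.8681744 ]), 'force': array([ 0.74563059, -0.57302374, -0.75500576]), 'torque': array([-0.00793633, -0.00093963,  0.02078484]), 'width': 85.51716137539864}
```

View pics/top0.png

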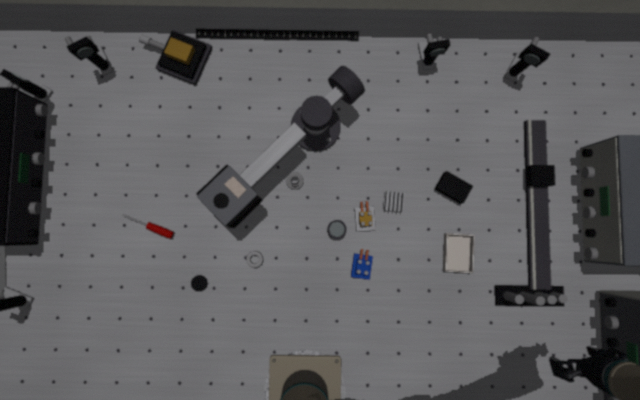

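View pics/side0.png

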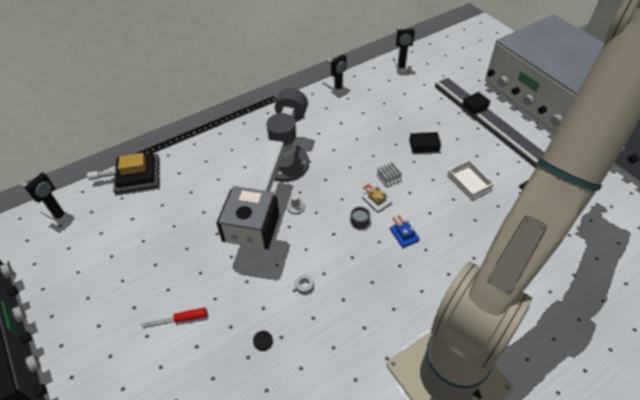

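Top view: the head is at (230,197) and the hub at (317,112). The brass-block module on a silver plate is at (365,217). The blue look-alike is at (361,265), outside the arc, with the lens ring at (337,230) and the heat sink at (393,202). The module at (365,217) fits because of its brass block and aluminium plate. I'll confirm it in an enlarged crop.

Run:
```python
from h import *
import pickle
d=pickle.load(open('top.pkl','rb'));s=pickle.load(open('side.pkl','rb'))
im=d['img'][:,:,::-1]
a=cv2.resize(im[190:285,320:415],None,fx=6,fy=6,interpolation=cv2.INTER_CUBIC)[:,:400]
cv2.imwrite('pics/c1.png',cv2.resize(im[190:260,330:410],None,fx=8,fy=8,interpolation=cv2.INTER_CUBIC))
cv2.imwrite('pics/c2.png',cv2.resize(im[60:245,190:370],None,fx=3.2,fy=3.2,interpolation=cv2.INTER_CUBIC))
# point clouds
def cloud(d):
    f=200/np.tan(np.radians(d['fovy']/2)); T=d['cam_to_world']
    v,u=np.mgrid[:400,:640]; z=d['range_z']
    P=np.stack([(u-d['cx'])/f*z,-(v-d['cy'])/f*z,-z],-1)@T[:3,:3].T+T[:3,3]
    P[z==0]=np.nan; return P
P=cloud(d);S=cloud(s)
np.save('P.npy',P)
for n,(u,v) in dict(mod=(365,217),cover=(230,200),hub=(317,105),beam=(275,150),cw=(347,80),bench=(300,280)).items(): print(n,P[v,u].round(1))
for C,nm in((P,'top'),(S,'side')):
    x,y,z=C[...,0],C[...,1],C[...,2]
    m=(z>183)&(z<197)&(x>350)&(x<800)&(y>0)&(y<350); Q=C[m]
    r=cv2.minAreaRect(Q[:,:2].astype(np.float32)); print(nm,'cover',m.sum(),Q.mean(0).round(1),r)
    m=(z>168)&(z<180)&(x>620)&(x<800)&(y>-120)&(y<80);Q=C[m]
    if m.sum()>10: print('hub',m.sum(),Q.mean(0).round(1),cv2.minEnclosingCircle(Q[:,:2].astype(np.float32)))
    m=(z>28)&(z<50)&(x>400)&(x<520)&(y<-50)&(y>-140);Q=C[m]; print('mod',m.sum(),Q.mean(0).round(1),Q.min(0),Q.max(0))
```

```text
mod [ 501.  -168.2   32.8]
cover [533.1 194.8 187.9]
hub [788.4 -23.8 171. ]
beam [668.8  85.2 160.9]
cw [ 851.2 -101.1  187.5]
bench [315.5  17.8   2.1]
top cover 1892 [544.5 202.3 189.7] ((544.6334228515625, 202.6494598388672), (117.47309875488281, 116.11014556884766), 44.080223083496094)
hub 694 [767.6 -21.9 173.4] ((771.1272583007812, -22.198043823242188), 41.55752182006836)
mod 116 [465.3 -87.4  33.9] [ 439.36336053 -113.69611099   28.08170485] [491.44817638 -61.18957909  39.14600684]
side cover 1732 [540.3 204.7 191.8] ((543.7685546875, 202.98805236816406), (122.31055450439453, 118.25342559814453), 44.95893096923828)
hub 441 [764.8 -19.9 175.8] ((768.16357421875, -21.460601806640625), 42.06782913208008)
mod 153 [463.6 -87.1  34.6] [ 437.09482492 -114.85405293   28.05659739] [493.45567375 -59.54219963  41.29774506]
```

View pics/c1.png

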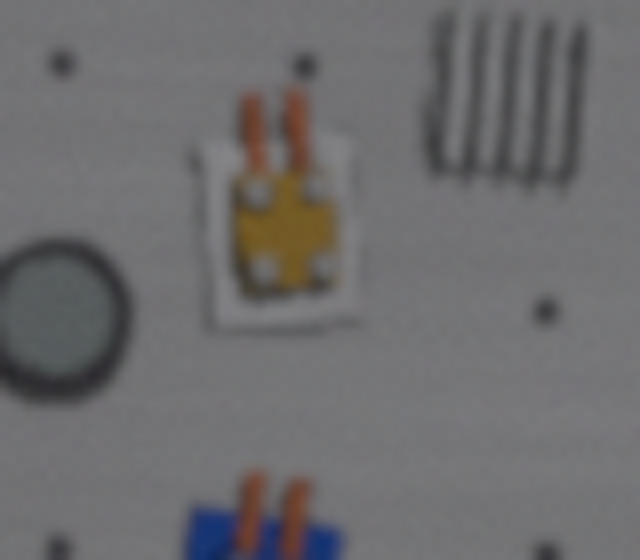

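View pics/c2.png

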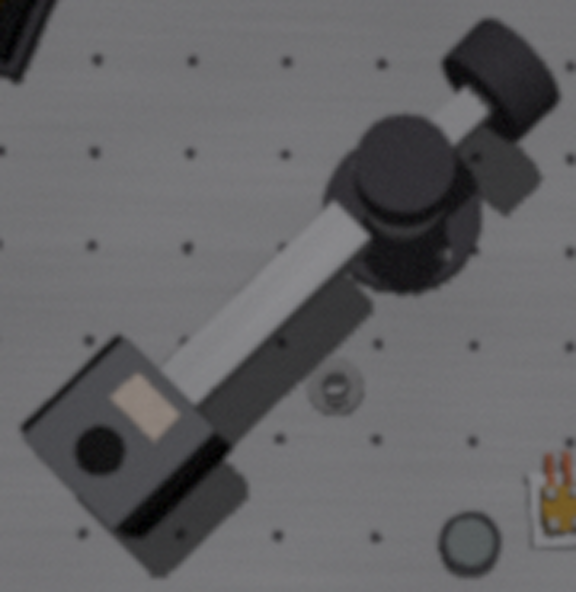

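The crop confirms it. The silver plate with the brass block and four bolts is centred at crop (290,230), i.e. top pixel about (366,218). The blue look-alike is below it and nearer the robot. The post foot is under the sweep, but only 50 mm high.

```bash
cat >> h.py <<'E'
def cloud(d):
    f=200/np.tan(np.radians(d['fovy']/2)); T=d['cam_to_world']
    v,u=np.mgrid[:400,:640]; z=d['range_z']
    P=np.stack([(u-d['cx'])/f*z,-(v-d['cy'])/f*z,-z],-1)@T[:3,:3].T+T[:3,3]
    P[z==0]=1e4; return P
H=np.array([769.5,-22.])
def head(d,g=None):
    """boom angle from the cover's top face; centre found as the mid of its across extent"""
    P=cloud(d); r=P[...,:2]-H; R=np.hypot(r[...,0],r[...,1])
    m=(abs(P[...,2]-190)<5)&(R>270)&(R<370); q=r[m]
    a=np.arctan2(-q[:,1],-q[:,0])
    th=np.median(a) if g is None else g
    for _ in range(6):
        e=np.array([-np.cos(th),-np.sin(th)]); t=np.array([np.sin(th),-np.cos(th)])
        s=q@t; k=(abs(s)<60)
        lo,hi=np.percentile(s[k],[2,98]); th+=(lo+hi)/2/320
    return th,hi-lo,k.sum()
E
python3 - <<'E'
from h import *
import pickle
from scipy.spatial.transform import Rotation as Ro
st=read_state(); print(Ro.from_euler('xyz',st['tool_rot']).as_matrix().round(3))
for n in('top','side'):
    d=pickle.load(open(n+'.pkl','rb')); print(n,head(d))
    P=cloud(d); hsv=cv2.cvtColor(d['img'],cv2.COLOR_RGB2HSV)
    m=(np.hypot(P[...,0]-497,P[...,1]+168)<45)
    b=m&(hsv[...,0]>14)&(hsv[...,0]<32)&(hsv[...,1]>110)
    v,u=np.nonzero(b); print('brass px',len(u),u.mean(),v.mean(),pix(d,u.mean(),v.mean(),34).round(1))
    r=cv2.minAreaRect(np.float32(np.c_[u,v]));print(r,pix(d,*r[0],34).round(1))
    k=m&(P[...,2]>27)&(P[...,2]<50); Q=P[k][:,:2]; print('top pts',k.sum(),Q.mean(0),cv2.minAreaRect(np.float32(Q)))
    k=m&(P[...,2]>9)&(P[...,2]<50); Q=P[k][:,:2]; print('plate',k.sum(),Q.mean(0),cv2.minAreaRect(np.float32(Q)))
d=pickle.load(open('top.pkl','rb'));print(pix(d,366,218.1,46))
d=pickle.load(open('side.pkl','rb'));im=d['img'][:,:,::-1]
cv2.imwrite('pics/c3.png',cv2.resize(im[170:220,345:405],None,fx=10,fy=10,interpolation=cv2.INTER_CUBIC))
E
```

```text
[[-0.     0.267 -0.964]
 [ 0.002 -0.964 -0.267]
 [-1.    -0.002  0.   ]]
top (np.float64(-0.7848445332596254), np.float64(101.62299489556415), np.int64(1577))
brass px 95 365.14736842105265 218.26315789473685 [ 497.3 -168.5   34. ]
((365.0, 218.0), (14.0, 10.0), 90.0) [ 498.  -168.1   34. ]
top pts 201 [ 499.5000846  -169.44637797] ((507.8337707519531, -169.7520294189453), (64.20059204101562, 36.61689758300781), 5.046586036682129)
plate 460 [ 497.6383472  -168.92027911] ((500.8141784667969, -169.99452209472656), (78.35658264160156, 56.16706085205078), 5.443091869354248)
side (np.float64(-0.7828779863701759), np.float64(102.04609942014326), np.int64(1324))
brass px 116 376.7241379310345 195.88793103448276 [ 493.1 -165.1   34. ]
((376.34002685546875, 195.6199951171875), (14.600000381469727, 11.80000114440918), 53.13010025024414) [ 494.5 -164.8   34. ]
top pts 210 [ 498.63646522 -168.34305912] ((506.9295349121094, -169.50914001464844), (38.1552619934082, 67.4944076538086), 89.58006286621094)
plate 450 [ 492.09767035 -164.83816212] ((500.3103332519531, -174.957275390625), (80.72815704345703, 69.69668579101562), 5.148179054260254)
[ 497.29935102 -169.47456601   46.        ]
```

View pics/c3.png

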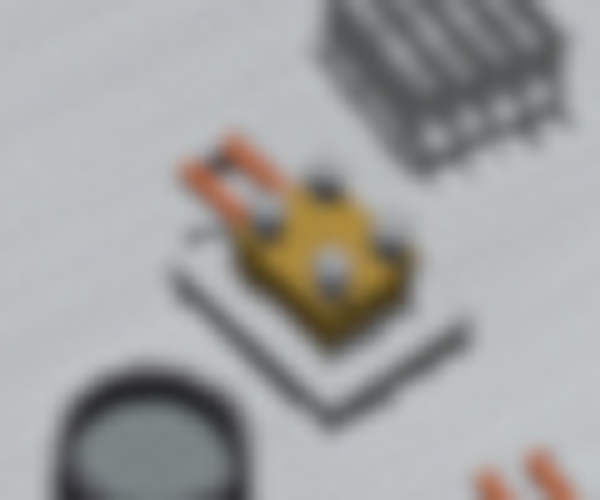

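Request:
{"api": "jog_arm", "payload": {
  "series": [
    [[-9.8,0,0],[-15,0,0],1],
    [[-9.8,0,0],[-15,0,0],1],
    [[-9.8,0,0],[-15,0,-15],1],
    [[0,0,0],[0,-10,-35],1],
    [[0,0,0],[0,-14,-52],1],
    [[0,0,0],[0,-14,-53],1],
    [[0,0,0],[0,-14,-53],1],
    [[0,0,0],[0,-14,-53],1]
  ]
}}

```text
clock: 1.1
eef_pos: [314.0, -395.8, 301.1]
tool_rot: [-2.278, 1.57, 1.647]
force: [0.5, -0.1, 0.1]
width: -0.5
```

Request:
{"api": "jog_arm", "payload": {
  "series": [
    [[0,0,0],[0,-14,-53],1],
    [[0,0,0],[0,-14,-53],1],
    [[0,0,0],[0,-16,-53],1],
    [[0,0,0],[0,-20,-53],1],
    [[0,0,0],[0,-23,-53],1],
    [[0,0,0],[0,-23,-53],1],
    [[0,0,0],[0,-23,-53],1],
    [[0,0,0],[0,-23,-53],1]
  ]
}}

```text
clock: 2.1
eef_pos: [504.2, 13.7, 301.2]
tool_rot: [0.302, 1.57, -2.057]
force: [1.5, -0.7, 1.1]
width: -0.3
```

Run:
```python
from h import *
from scipy.spatial.transform import Rotation as Ro
st=read_state(); print(st); print(Ro.from_euler('xyz',st['tool_rot']).as_matrix().round(3))
```

```text
{'clock': 2.1, 'qpos': array([ 0.12022701,  0.37664273, -0.28025457,  1.85200056,  0.12756659,
        0.93048605, -1.00598795]), 'qd': array([-0.82710145,  0.25155871, -0.08680806, -0.40100748,  0.10846606,
        0.16125649, -0.93798297]), 'tau': array([ 3.06094810e+00, -4.33382535e+01, -2.53286541e+00, -1.65137154e+01,
       -2.75099203e-01,  3.96075589e-02,  9.68042985e-01]), 'eef_pos': array([504.22803115,  13.66487447, 301.1919942 ]), 'tool_rot': array([ 0.30237012,  1.57044127, -2.05661489]), 'force': array([ 1.51883205, -0.71911725,  1.11789162]), 'torque': array([-0.02736414, -0.04604835,  0.01052184]), 'width': -0.30141293422020904}
[[-0.     0.705 -0.709]
 [-0.    -0.709 -0.705]
 [-1.     0.     0.   ]]
```

Request:
{"api": "jog_arm", "payload": {
  "series": [
    [[0,0,0],[0,-20,-50],1],
    [[0,0,0],[0,-20,-50],1],
    [[0,0,0],[0,-20,-50],1],
    [[0,0,0],[0,-18,-45],1],
    [[0,0,0],[0,-15,-38],1],
    [[0,0,0],[20,-10,-23],1],
    [[0,0,0],[50,-5,-9],1],
    [[0,0,0],[50,0,0],1]
  ]
}}

```text
clock: 3.1
eef_pos: [615.4, 277.0, 179.7]
tool_rot: [-2.655, 1.57, 1.272]
force: [0.2, -0.5, -0.3]
width: 0.2
```

Request:
{"api": "jog_arm", "payload": {
  "series": [
    [[0,0,0],[26,0,0],1],
    [[0,0,0],[0,0,3],1]
  ]
}}

```text
clock: 3.35
eef_pos: [611.7, 272.5, 152.4]
tool_rot: [-0.325, 1.565, -2.684]
force: [0.5, 0.1, 0.5]
width: -0.3
```

Run:
```python
from h import *
d=shot('top');s=shot('side','s1.png');print(head(d,-.784),head(s,-.784)); st=read_state()
p=st['eef_pos'];print(st['clock'],p,st['force'],st['width'])
th=-.784; r=p[:2]-H; print('tang',r@[np.sin(th),-np.cos(th)],'rad',r@[-np.cos(th),-np.sin(th)])
```

```text
(np.float64(-0.7838201434713321), np.float64(101.51454796068387), np.int64(1207)) (np.float64(-0.7832192005564689), np.float64(103.04985987158277), np.int64(1304))
3.45 [613.65262172 273.27628936 155.9607147 ] [ 0.12074976 -0.60881868 -0.01852927] -0.27904265597270117
tang -99.0370357855673 rad 318.8544462874647
```

View pics/s1.png

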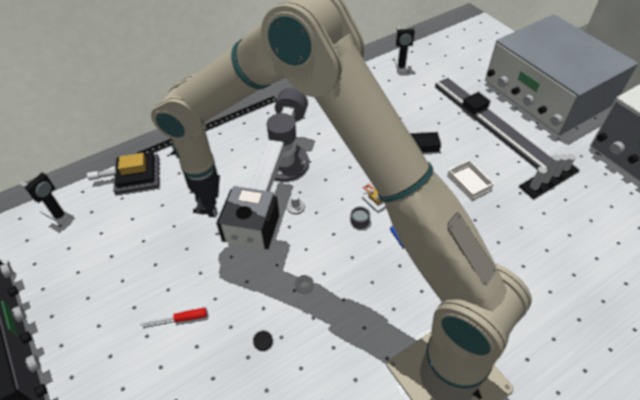

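Request:
{"api": "jog_arm", "payload": {
  "series": [
    [[0,0,0],[0,0,7],1],
    [[0,0,0],[0,0,7],1],
    [[0,0,0],[0,0,4],1],
    [[0,0,0],[0,0,2],1],
    [[0,0,0],[0,0,2],1],
    [[0,0,0],[0,0,2],1],
    [[0,0,0],[0,0,2],1],
    [[0,0,0],[0,0,3],1]
  ]
}}

```text
clock: 4.45
eef_pos: [592.8, 252.9, 155.2]
tool_rot: [-0.579, 1.571, -2.938]
force: [0.4, 0.6, 0.1]
width: 0.1
```

Request:
{"api": "jog_arm", "payload": {
  "series": [
    [[0,0,0],[0,0,3],1],
    [[0,0,0],[0,0,4],1],
    [[0,0,0],[0,0,4.5],1],
    [[0,0,0],[0,0.5,5],1],
    [[0,0,0],[0,0.5,5.5],1],
    [[0,0,0],[0,0.5,6],1],
    [[0,0,0],[0,1,6.5],1],
    [[0,0,0],[0,1,6.5],1]
  ]
}}

```text
clock: 5.45
eef_pos: [566.0, 221.0, 155.3]
tool_rot: [0.658, 1.571, -1.701]
force: [-0.2, -0.2, 0.5]
width: 0.1
```

```bash
cat > m.py <<'E'
from h import *
import sys
g=float(sys.argv[1])
for n in sys.argv[2:]:
    c=read_state()['clock']; d=shot(n); print(n,c,*np.round(head(d,g),4))
st=read_state();p=st['eef_pos'];th=head(d,g)[0]; r=p[:2]-H
print(st['clock'],p.round(1),st['force'].round(2),'tang',r@[np.sin(th),-np.cos(th)],'rad',r@[-np.cos(th),-np.sin(th)])
E
python3 m.py -.7 side
```

```text
side 5.45 -0.6128 102.5384 1313.0
5.5 [565.5 220.  155.2] [-1.13 -1.22  0.05] tang -80.62228537292614 rad 306.102132853345
```

Request:
{"api": "jog_arm", "payload": {
  "series": [
    [[0,0,0],[0,0,-6],1],
    [[0,0,0],[-15,0,-15],1],
    [[0,0,0],[-40,0,0],1],
    [[0,0,0],[-50,0,0],1],
    [[0,0,0],[-35,10,20],1]
  ]
}}

```text
clock: 6.12
eef_pos: [574.9, 218.1, 297.7]
tool_rot: [-3.087, 1.566, 0.841]
force: [-0.1, -0.6, -1.0]
width: 0.2
```

```bash
python3 m.py -.5 side top
```

```text
side 6.125 -0.4824 102.0552 1279.0
top 6.175 -0.4718 101.384 1614.0
6.225 [576.5 214.3 299.9] [ 0.29  0.33 -0.71] tang -122.76456567842224 rad 279.3736818444259
```

Request:
{"api": "jog_arm", "payload": {
  "series": [
    [[0,0,0],[0,22,33],1],
    [[0,0,0],[0,33,50],1],
    [[0,0,0],[0,33,50],1],
    [[0,0,0],[0,33,50],1],
    [[0,0,0],[0,33,50],1],
    [[0,0,0],[0,33,50],1],
    [[0,0,0],[0,33,50],1],
    [[0,0,0],[0,24,33],1]
  ]
}}

```text
clock: 7.22
eef_pos: [486.0, -218.7, 294.7]
tool_rot: [-0.171, 1.57, -2.532]
force: [0.3, 0.1, 0.6]
width: 0.1
```

Request:
{"api": "jog_arm", "payload": {
  "series": [
    [[8.2,0,0],[45,0,0],1],
    [[8.2,0,0],[50,0,0],1],
    [[0,0,0],[40,0,0],1],
    [[0,0,0],[10,0,0],1]
  ]
}}

```text
clock: 7.72
eef_pos: [485.5, -214.8, 147.6]
tool_rot: [-0.937, 1.566, 2.702]
force: [-1.1, 0.0, 0.4]
width: 0.0
```

```bash
python3 m.py -.15 side top; python3 -c "
from h import *
from scipy.spatial.transform import Rotation as Ro
st=read_state(); print(Ro.from_euler('xyz',st['tool_rot']).as_matrix().round(3))"
```

```text
side 7.725 -0.1856 102.5697 1273.0
top 7.775 -0.1736 101.47 1627.0
7.825 [ 486.8 -215.5  149.5] [ 0.4  -0.66  0.48] tang 239.38535403332668 rad 245.01747844533756
[[-0.001  0.477 -0.879]
 [ 0.001 -0.879 -0.477]
 [-1.    -0.002  0.001]]
```

```bash
cat >> h.py <<'E'
def p(f):
    dl=f-.497; c=62+14.5*np.cos(dl)+11*abs(np.sin(dl))
    return H+320*np.array([-np.cos(f),-np.sin(f)])+c*np.array([np.sin(f),-np.cos(f)])
Y=np.array([.477,-.879]);Z=np.array([-.879,-.477])
def tool(d): return np.round([d@Y,d@Z],1)
E
python3 - <<'E'
from h import *
q=np.array([486.8,-215.5])
for f in(.12,.15,.2,.3,.37,.495): print(f,p(f).round(1),tool(p(f)-q))
E
```

```text
0.12 [ 461.3 -139.3] [-79.2 -14. ]
0.15 [ 465.  -148.3] [-69.5 -12.9]
0.2 [ 471.6 -163.1] [-53.3 -11.6]
0.3 [ 487.  -191.4] [-21.1 -11.6]
0.37 [ 499.3 -210.2] [  1.3 -13.5]
0.495 [ 524.3 -241.3] [ 40.6 -20.6]
```

Request:
{"api": "jog_arm", "payload": {
  "series": [
    [[0,0,0],[-2,-5,-2],1],
    [[0,0,0],[-2,-11,-2],1],
    [[0,0,0],[0,-12,-2],1],
    [[0,0,0],[0,-12,-2],1],
    [[0,0,0],[0,-12,-2],1],
    [[0,0,0],[0,-10,-2],1],
    [[0,0,0],[0,-6,-1],1],
    [[0,0,0],[0,-1.5,0],1]
  ]
}}

```text
clock: 8.82
eef_pos: [465.0, -148.3, 154.3]
tool_rot: [0.143, 1.571, -2.501]
force: [0.2, -0.1, 0.2]
width: -0.1
```

```bash
python3 m.py 0.02 side top
```

```text
side 8.825 0.0096 102.5691 1251.0
top 8.875 0.0208 102.9946 1625.0
8.925 [ 465.1 -148.8  154.3] [-0.13  0.31 -0.85] tang 120.40570958267456 rad 306.9687263853521
```

```bash
cat > plan.py <<'E'
from h import *
dt=.125; w=[.13*(i+1)/7 for i in range(7)]+[.13]*5+[.13*(1-(i+1)/25.5) for i in range(25)]
f=.15; v0=0; q=np.array([465.1,-148.3]); out=[]
for v in w:
    f+=(v+v0)/2*dt; v0=v; d=tool(p(f)-q); q=q+d[0]*Y+d[1]*Z; out.append((round(f,3),*d))
for i in range(0,len(out),8): print([[float(x) for x in o] for o in out[i:i+8]])
E
python3 plan.py
```

```text
[[0.151, 0.3, 0.2], [0.155, 1.1, 0.1], [0.16, 1.9, 0.2], [0.169, 2.6, 0.2], [0.179, 3.4, 0.2], [0.192, 4.1, 0.3], [0.207, 4.9, 0.3], [0.223, 5.3, 0.1]]
[[0.239, 5.2, 0.1], [0.256, 5.2, 0.1], [0.272, 5.3, -0.1], [0.288, 5.2, -0.2], [0.304, 5.1, -0.2], [0.319, 4.9, -0.3], [0.334, 4.7, -0.3], [0.348, 4.5, -0.5]]
[[0.361, 4.3, -0.4], [0.374, 4.1, -0.5], [0.386, 3.8, -0.5], [0.398, 3.6, -0.5], [0.409, 3.5, -0.5], [0.419, 3.2, -0.5], [0.428, 3.0, -0.5], [0.437, 2.8, -0.5]]
[[0.446, 2.6, -0.5], [0.453, 2.4, -0.5], [0.46, 2.2, -0.5], [0.467, 2.0, -0.4], [0.472, 1.7, -0.4], [0.477, 1.6, -0.3], [0.482, 1.4, -0.3], [0.486, 1.2, -0.3]]
[[0.489, 1.0, -0.3], [0.491, 0.8, -0.1], [0.493, 0.6, -0.2], [0.495, 0.4, -0.1], [0.495, 0.2, -0.0]]
```

Request:
{"api": "jog_arm", "payload": {
  "series": [
    [[0,0,0],[0,0.3,0.2],1],
    [[0,0,0],[0,1.1,0.1],1],
    [[0,0,0],[0,1.9,0.2],1],
    [[0,0,0],[0,2.6,0.2],1],
    [[0,0,0],[0,3.4,0.2],1],
    [[0,0,0],[0,4.1,0.3],1],
    [[0,0,0],[0,4.9,0.3],1],
    [[0,0,0],[0,5.3,0.1],1]
  ]
}}

```text
clock: 9.93
eef_pos: [475.0, -170.5, 154.3]
tool_rot: [-2.157, 1.571, 1.481]
force: [0.4, -0.6, -0.3]
width: 0.0
```

Request:
{"api": "jog_arm", "payload": {
  "series": [
    [[0,0,0],[0,5.2,0.1],1],
    [[0,0,0],[0,5.2,0.1],1],
    [[0,0,0],[0,5.3,-0.1],1],
    [[0,0,0],[0,5.2,-0.2],1],
    [[0,0,0],[0,5.1,-0.2],1],
    [[0,0,0],[0,4.9,-0.3],1],
    [[0,0,0],[0,4.7,-0.3],1],
    [[0,0,0],[0,4.5,-0.5],1]
  ]
}}

```text
clock: 10.92
eef_pos: [495.4, -205.0, 154.3]
tool_rot: [2.084, 1.571, -0.561]
force: [-0.2, -0.3, 0.7]
width: 0.1
```

Request:
{"api": "jog_arm", "payload": {
  "series": [
    [[0,0,0],[0,4.3,-0.4],1],
    [[0,0,0],[0,4.1,-0.5],1],
    [[0,0,0],[0,3.8,-0.5],1],
    [[0,0,0],[0,3.6,-0.5],1],
    [[0,0,0],[0,3.5,-0.5],1],
    [[0,0,0],[0,3.2,-0.5],1]
  ]
}}

```text
clock: 11.68
eef_pos: [508.6, -223.3, 154.3]
tool_rot: [3.005, 1.571, 0.36]
force: [0.1, -0.8, -0.6]
width: -0.1
```

```bash
python3 m.py 0.41 side
```

```text
side 11.675 0.2395 102.7197 1157.0
11.725 [ 508.9 -223.7  154.3] [ 0.39 -0.9   0.48] tang 134.11294405753105 rad 301.0110279598827
```

```bash
python3 m.py 0.25 side top side; python3 -c "
from h import *
d=shot('side','s2.png'); shot('top','t2.png')"
```

```text
side 11.725 0.242 103.3746 1141.0
top 11.775 0.2492 101.352 1606.0
side 11.825 0.2466 103.4326 1178.0
11.875 [ 508.4 -223.1  154.3] [-0.54  0.35  0.49] tang 131.2956586191929 rad 302.24546056986657
```

View pics/s2.png

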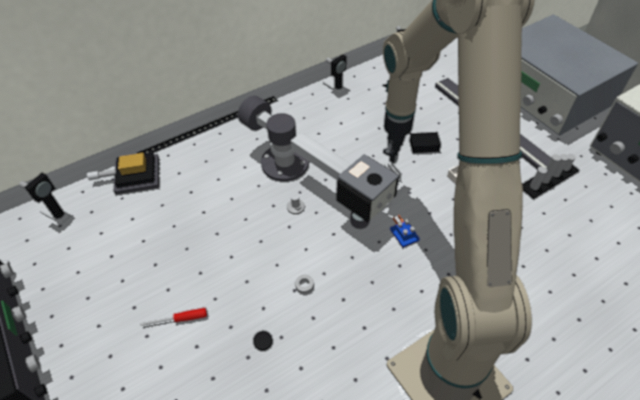

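The head made contact, rebounded slightly in speed and is now coasting slowly forward at about 0.045 rad/s, at 0.25 rad. The side view shows it at (365,185), with the gripper clear on the right of the head at (390,155).

Request:
{"api": "jog_arm", "payload": {
  "series": [
    [[0,0,0],[0,2,-0.3],1],
    [[0,0,0],[0,3,-0.4],1],
    [[0,0,0],[0,3,-0.4],1],
    [[0,0,0],[0,2,-0.4],1],
    [[0,0,0],[0,0,0],1],
    [[0,0,0],[0,0,0],1],
    [[0,0,0],[0,0,0],1],
    [[0,0,0],[0,0,0],1]
  ]
}}

```text
clock: 12.98
eef_pos: [514.5, -231.1, 154.3]
tool_rot: [-1.619, 1.571, 2.019]
force: [-0.5, -0.8, -0.2]
width: 0.4
```

```bash
python3 m.py 0.3 side top
```

```text
side 12.975 0.3045 102.3136 1127.0
top 13.025 0.312 101.4644 1616.0
13.075 [ 514.6 -231.2  154.3] [ 0.7  -0.22  0.68] tang 120.80787629180332 rad 306.827556724794
```

```bash
cat > plan2.py <<'E'
from h import *
import pickle
d=pickle.load(open('side.pkl','rb')); print('side bolts',pix(d,377.3,192.1,45))
d=pickle.load(open('top.pkl','rb')); print('top bolts',pix(d,366,218.1,45))
dt=.125; q=np.array([514.6,-231.2])
d=tool(p(.385)-q); print('back',d); q=p(.385)
w=[.03*(i+1)/8 for i in range(8)]+[.03]*8+[.03*(1-(i+1)/35) for i in range(35)]
f=.385; v0=0; out=[]
for v in w:
    f+=(v+v0)/2*dt; v0=v; d=tool(p(f)-q); q=q+d[0]*Y+d[1]*Z; out.append((round(f,3),*d))
for i in range(0,len(out),8): print([[float(x) for x in o] for o in out[i:i+8]])
E
python3 plan2.py
```

```text
side bolts [ 496.63854043 -168.86017552   45.        ]
top bolts [ 497.3399129  -169.60132877   45.        ]
back [-21.    2.9]
[[0.385, 0.1, -0.0], [0.386, 0.2, -0.0], [0.387, 0.4, -0.1], [0.389, 0.5, -0.1], [0.391, 0.7, -0.1], [0.393, 0.8, -0.1], [0.396, 0.9, -0.1], [0.4, 1.2, -0.2]]
[[0.404, 1.1, -0.1], [0.408, 1.2, -0.2], [0.411, 1.2, -0.2], [0.415, 1.2, -0.2], [0.419, 1.2, -0.2], [0.422, 1.2, -0.2], [0.426, 1.1, -0.2], [0.43, 1.2, -0.2]]
[[0.434, 1.2, -0.2], [0.437, 1.1, -0.2], [0.441, 1.1, -0.2], [0.444, 1.1, -0.2], [0.447, 1.0, -0.2], [0.451, 1.0, -0.2], [0.454, 0.9, -0.2], [0.457, 0.9, -0.2]]
[[0.459, 0.9, -0.2], [0.462, 0.9, -0.2], [0.465, 0.8, -0.2], [0.467, 0.8, -0.1], [0.47, 0.7, -0.2], [0.472, 0.8, -0.1], [0.474, 0.6, -0.2], [0.476, 0.7, -0.1]]
[[0.478, 0.6, -0.2], [0.48, 0.6, -0.1], [0.482, 0.5, -0.1], [0.484, 0.6, -0.2], [0.485, 0.4, -0.1], [0.487, 0.5, -0.1], [0.488, 0.4, -0.1], [0.489, 0.4, -0.1]]
[[0.49, 0.3, -0.1], [0.491, 0.3, -0.0], [0.492, 0.3, -0.1], [0.493, 0.3, -0.1], [0.494, 0.2, -0.0], [0.494, 0.2, -0.1], [0.495, 0.1, 0.0], [0.495, 0.1, -0.0]]
[[0.495, 0.1, -0.0], [0.496, 0.1, -0.1], [0.496, -0.0, 0.0]]
```

Request:
{"api": "jog_arm", "payload": {
  "series": [
    [[0,0,0],[0,-3,0.5],1],
    [[0,0,0],[0,-4.5,0.5],1],
    [[0,0,0],[0,-5,0.6],1],
    [[0,0,0],[0,-4.5,0.6],1],
    [[0,0,0],[0,-3,0.5],1],
    [[0,0,0],[0,-1,0.2],1],
    [[0,0,0],[0,0.3,0],1],
    [[0,0,0],[0,0.4,-0.1],1]
  ]
}}

```text
clock: 14.08
eef_pos: [502.5, -214.8, 154.3]
tool_rot: [0.119, 1.571, -2.526]
force: [-0.4, -1.1, -0.2]
width: 0.0
```

Request:
{"api": "jog_arm", "payload": {
  "series": [
    [[0,0,0],[0,0.5,-0.1],1],
    [[0,0,0],[0,0.7,-0.1],1],
    [[0,0,0],[0,0.8,-0.1],1],
    [[0,0,0],[0,0.9,-0.1],1],
    [[0,0,0],[0,1.2,-0.2],1],
    [[0,0,0],[0,1.1,-0.1],1],
    [[0,0,0],[0,1.2,-0.2],1],
    [[0,0,0],[0,1.2,-0.2],1]
  ]
}}

```text
clock: 15.08
eef_pos: [507.1, -220.9, 154.3]
tool_rot: [2.555, 1.571, -0.09]
force: [0.7, -0.4, -0.3]
width: 0.2
```

```bash
python3 m.py 0.41 side top
```

```text
side 15.075 0.1924 102.7584 1172.0
top 15.125 0.1938 101.4851 1615.0
15.175 [ 507.1 -221.   154.3] [-0.36  1.01  0.14] tang 144.7372245340231 rad 295.76548355296666
```

The head touched much earlier than my finger model predicted: the shut gripper's linkage must stick out along tool y. It has rebounded and is drifting back slowly. I'll turn the tool about 90° so that only the narrow finger side, as in the first push, meets the pad.

```bash
python3 m.py 0.18 top side; python3 -c "
from h import *
print(read_state()['qpos'].round(3))
d=shot('side'); cv2.imwrite('pics/s3.png',cv2.resize(d['img'][100:240,300:460,::-1],None,fx=4,fy=4,interpolation=cv2.INTER_CUBIC))"
```

```text
top 15.175 0.1893 101.2236 1609.0
side 15.225 0.1805 103.1788 1175.0
15.275 [ 507.  -220.8  154.3] [ 0.12 -0.27  0.13] tang 148.4704603329189 rad 293.8871610472237
[ 0.454  0.63  -0.143  1.885  0.141  0.636 -0.85 ]
```

View pics/s3.png

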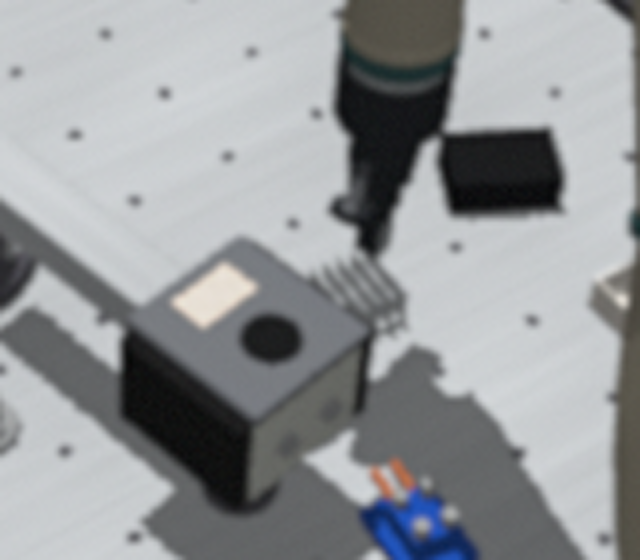

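The crop shows the linkage bulge at (348,205) pointing at the head, and the head drifting back at about 0.08 rad/s. I'll turn the tool and go round to the left pad to catch it and send it back.

```bash
cat > plan3.py <<'E'
from h import *
az=np.radians(-61.5) # of tool y
st=np.array([0,0,.2,.6,1,1,1,1,1,1,.7,.4]); st=st/st.sum()
for s in st:
    d=s*np.array([-43,319.]); y=np.array([np.cos(az),np.sin(az)]); z=np.array([np.sin(az),-np.cos(az)])
    # tool z = x cross y with x down
    print(np.round([d@y,d@z],0)); az-=np.radians(10.35)
E
python3 plan3.py
```

```text
[0. 0.]
[0. 0.]
[-8. -0.]
[-24.   4.]
[-38.  14.]
[-35.  21.]
[-31.  27.]
[-25.  32.]
[-19.  36.]
[-12.  39.]
[-4. 28.]
[ 1. 16.]
```

Request:
{"api": "jog_arm", "payload": {
  "series": [
    [[10.35,0,0],[-45,0,0],1],
    [[10.35,0,0],[-55,0,0],1],
    [[10.35,0,0],[-40,-8,0],1],
    [[10.35,0,0],[0,-24,4],1],
    [[10.35,0,0],[0,-38,14],1],
    [[10.35,0,0],[0,-35,21],1],
    [[10.35,0,0],[0,-31,27],1],
    [[10.35,0,0],[0,-25,32],1]
  ]
}}

```text
clock: 16.32
eef_pos: [481.1, -25.7, 294.4]
tool_rot: [-1.452, 1.57, 0.735]
force: [0.3, -0.3, -0.5]
width: 0.1
```

Request:
{"api": "jog_arm", "payload": {
  "series": [
    [[10.35,0,0],[0,-19,36],1],
    [[10.35,0,0],[0,-12,39],1],
    [[10.35,0,0],[0,-4,28],1],
    [[10.35,0,0],[0,1,16],1]
  ]
}}

```text
clock: 16.82
eef_pos: [462.5, 82.3, 289.1]
tool_rot: [1.51, 1.551, 3.083]
force: [-0.3, -1.5, -1.7]
width: 0.2
```

```bash
python3 m.py 0.05 side top; python3 -c "
from h import *
from scipy.spatial.transform import Rotation as Ro
st=read_state(); print(st['qpos'].round(2),Ro.from_euler('xyz',st['tool_rot']).as_matrix().round(3))"
```

```text
side 16.825 0.0398 102.5119 1222.0
top 16.875 0.0409 101.3097 1618.0
16.925 [462.6  83.5 288.9] [ 0.23  0.33 -0.8 ] tang -117.96882849177325 rad 302.3602044935012
[-0.81  0.44  0.82  1.96 -0.39  0.93 -2.93] [[-0.019 -1.    -0.008]
 [-0.004 -0.008  1.   ]
 [-1.     0.019 -0.004]]
```

```bash
cat > plan4.py <<'E'
from h import *
def pL(f): return H+320*np.array([-np.cos(f),-np.sin(f)])-75*np.array([np.sin(f),-np.cos(f)])
a=np.radians(184); Y=np.array([np.cos(a),np.sin(a)]); Z=np.array([np.sin(a),-np.cos(a)]); tool=lambda d:np.round([d@Y,d@Z],1)
q=np.array([462.6,83.5]); print('first',tool(pL(-.06)-q),pL(-.06)); q=pL(-.06)
w=[-.01,-.02,-.03,-.04,-.04,-.04,-.04]+[-.04+.16*(i+1)/12 for i in range(12)]+[.12,.12]
f=-.06; v0=0; out=[]
for v in w:
    f+=(v+v0)/2*.125; v0=v; d=tool(pL(f)-q); q=q+d[0]*Y+d[1]*Z; out.append((round(f,3),*d))
for i in range(0,len(out),8): print([[float(x) for x in o] for o in out[i:i+8]])
E
python3 plan4.py
```

```text
first [  8.8 -10.9] [454.57312771  72.05352257]
[[-0.061, -0.1, 0.2], [-0.062, -0.2, 0.6], [-0.066, -0.4, 0.9], [-0.07, -0.5, 1.4], [-0.075, -0.6, 1.5], [-0.08, -0.6, 1.5], [-0.085, -0.6, 1.6], [-0.089, -0.5, 1.2]]
[[-0.092, -0.3, 0.8], [-0.093, -0.1, 0.2], [-0.092, 0.1, -0.2], [-0.089, 0.3, -0.8], [-0.085, 0.5, -1.2], [-0.079, 0.7, -1.8], [-0.072, 0.9, -2.3], [-0.063, 1.1, -2.8]]
[[-0.052, 1.3, -3.4], [-0.039, 1.3, -3.8], [-0.025, 1.6, -4.4], [-0.01, 1.5, -4.7], [0.005, 1.5, -4.7]]
```

Request:
{"api": "jog_arm", "payload": {
  "series": [
    [[-1,0,0],[30,2.2,-2.7],1],
    [[-1,0,0],[35,2.2,-2.7],1],
    [[-1,0,0],[35,2.2,-2.7],1],
    [[-1,0,0],[20,2.2,-2.7],1],
    [[0,0,0],[0,-0.1,0.2],1],
    [[0,0,0],[0,-0.2,0.6],1],
    [[0,0,0],[0,-0.4,0.9],1],
    [[0,0,0],[0,-0.5,1.4],1]
  ]
}}

```text
clock: 17.92
eef_pos: [453.5, 73.7, 169.7]
tool_rot: [1.469, 1.552, 3.115]
force: [-0.1, -0.1, -0.1]
width: -0.1
```

Request:
{"api": "jog_arm", "payload": {
  "series": [
    [[0,0,0],[0,-0.6,1.5],1],
    [[0,0,0],[0,-0.6,1.5],1],
    [[0,0,0],[0,-0.6,1.6],1],
    [[0,0,0],[0,-0.5,1.2],1]
  ]
}}

```text
clock: 18.42
eef_pos: [454.9, 79.6, 169.0]
tool_rot: [1.494, 1.551, 3.14]
force: [0.4, 2.4, -0.2]
width: 0.1
```

```bash
python3 m.py -.09 side top; python3 -c "
from h import *
from scipy.spatial.transform import Rotation as Ro
st=read_state(); print(st['qpos'].round(2),Ro.from_euler('xyz',st['tool_rot']).as_matrix().round(3))"
```

```text
side 18.425 -0.0732 93.3226 998.0
top 18.475 -0.0766 96.4092 1474.0
18.525 [455.   79.7 169. ] [-0.29  0.09 -0.1 ] tang -77.28692419379445 rad 321.4019667874089
[-0.65  0.59  0.62  2.11 -0.58  0.63 -2.69] [[-0.02  -0.997 -0.075]
 [ 0.    -0.075  0.997]
 [-1.     0.02   0.002]]
```

Request:
{"api": "jog_arm", "payload": {
  "series": [
    [[0,0,0],[0,0.1,-0.3],1],
    [[0,0,0],[0,0.3,-0.8],1],
    [[0,0,0],[0,0.5,-1.2],1],
    [[0,0,0],[0,0.7,-1.8],1],
    [[0,0,0],[0,0.9,-2.3],1],
    [[0,0,0],[0,1.0,-2.8],1],
    [[0,0,0],[0,1.2,-3.3],1],
    [[0,0,0],[0,1.2,-3.8],1]
  ]
}}

```text
clock: 19.52
eef_pos: [450.1, 62.3, 169.2]
tool_rot: [1.499, 1.551, -3.139]
force: [0.3, 0.7, 0.7]
width: -0.0
```

```bash
python3 m.py -.05 side top
```

```text
side 19.525 -0.021 94.1488 929.0
top 19.575 -0.0181 96.5316 1415.0
19.625 [450.1  62.  169.2] [ 0.91 -0.09  0.52] tang -78.17060669247903 rad 320.87842703488303
```

Request:
{"api": "jog_arm", "payload": {
  "series": [
    [[0,0,0],[0,0,6],1],
    [[0,0,0],[-15,0,10],1],
    [[-7.2,0,0],[-45,0,0],1],
    [[-7.2,0,0],[-45,0,0],1],
    [[-7.2,0,0],[-26,0,-10],1],
    [[0,0,0],[0,9,-32],1],
    [[0,0,0],[0,13,-48],1],
    [[0,0,0],[0,13,-48],1]
  ]
}}

```text
clock: 20.62
eef_pos: [479.5, -61.7, 299.7]
tool_rot: [1.095, 1.551, 3.12]
force: [1.3, -0.7, -0.6]
width: -0.0
```

```bash
python3 m.py .07 side top;python3 -c "
from h import *
from scipy.spatial.transform import Rotation as Ro
st=read_state(); print(st['qpos'].round(2),Ro.from_euler('xyz',st['tool_rot']).as_matrix().round(3))"
```

```text
side 20.625 0.0742 102.9782 1223.0
top 20.675 -0.0604 22.5547 134.0
20.725 [479.6 -67.1 300.3] [-0.25  0.15  0.25] tang 62.57578536607647 rad 286.67366545207557
[-0.41  0.41  0.7   1.91 -0.31  0.95 -2.27] [[-0.018 -0.903 -0.429]
 [-0.004 -0.429  0.903]
 [-1.     0.018  0.004]]
```

Request:
{"api": "jog_arm", "payload": {
  "series": [
    [[0,0,0],[0,13,-45],1],
    [[0,0,0],[0,13,-45],1],
    [[0,0,0],[0,11,-38],1],
    [[0,0,0],[20,5,-17],1],
    [[0,0,0],[50,0,0],1],
    [[0,0,0],[45,0,0],1],
    [[0,0,0],[19,0,0],1]
  ]
}}

```text
clock: 21.6
eef_pos: [500.9, -208.1, 162.4]
tool_rot: [1.025, 1.547, 3.048]
force: [-0.0, 0.5, 0.9]
width: -0.2
```

```bash
python3 m.py .15 side top;python3 -c "
from h import *
from scipy.spatial.transform import Rotation as Ro
st=read_state(); print(st['qpos'].round(2),Ro.from_euler('xyz',st['tool_rot']).as_matrix().round(3))"
```

```text
side 21.6 0.1658 102.1826 1204.0
top 21.65 0.174 100.9153 1325.0
21.7 [ 500.8 -208.3  162.9] [-0.99 -0.3   0.47] tang 136.9179621134366 rad 296.8506516340848
[-0.01  0.68  0.55  1.9  -0.5   0.73 -1.86] [[-0.025 -0.899 -0.437]
 [ 0.002 -0.437  0.899]
 [-1.     0.021  0.013]]
```

```bash
cat > plan5.py <<'E'
from h import *
def pR(f,c=75): return H+320*np.array([-np.cos(f),-np.sin(f)])+c*np.array([np.sin(f),-np.cos(f)])
Y=np.array([-.899,-.437]);Z=np.array([-.437,.899]); tool=lambda d:np.round([d@Y,d@Z],1)
def run(f,q,w,v0=0):
    out=[]
    for v in w:
        f+=(v+v0)/2*.125; v0=v; d=tool(pR(f)-q); q=q+d[0]*Y+d[1]*Z; out.append((round(f,3),*d))
    for i in range(0,len(out),8): print([[float(x) for x in o] for o in out[i:i+8]])
if __name__=='__main__':
    q=np.array([500.8,-208.3]); print('first',tool(pR(.30)-q),[(f,pR(f).round(1)) for f in(.3,.37,.38,.39)])
    run(.30,pR(.30),[.065*(i+1)/8 for i in range(8)]+[.065]*5+[.065*(1-(i+1)/30) for i in range(30)])
E
python3 plan5.py
```

```text
first [ 4.6 24.5] [(0.3, array([ 486. , -188.2])), (0.37, array([ 498.3, -207.6])), (0.38, array([ 500.1, -210.3])), (0.39, array([ 502., -213.]))]
[[0.301, -0.0, -0.2], [0.302, -0.1, -0.5], [0.305, -0.0, -0.8], [0.308, -0.1, -1.2], [0.313, -0.2, -1.5], [0.318, -0.1, -1.8], [0.325, -0.2, -2.1], [0.333, -0.3, -2.5]]
[[0.341, -0.3, -2.7], [0.349, -0.3, -2.6], [0.357, -0.4, -2.7], [0.365, -0.4, -2.6], [0.373, -0.3, -2.7], [0.381, -0.4, -2.6], [0.389, -0.5, -2.5], [0.396, -0.4, -2.4]]
[[0.403, -0.4, -2.3], [0.41, -0.4, -2.2], [0.417, -0.4, -2.2], [0.423, -0.4, -2.0], [0.429, -0.4, -2.0], [0.435, -0.4, -1.9], [0.441, -0.4, -1.8], [0.446, -0.4, -1.7]]
[[0.451, -0.4, -1.6], [0.456, -0.3, -1.5], [0.46, -0.4, -1.4], [0.465, -0.3, -1.3], [0.468, -0.3, -1.3], [0.472, -0.3, -1.2], [0.476, -0.3, -1.0], [0.479, -0.3, -1.0]]
[[0.481, -0.2, -0.9], [0.484, -0.2, -0.9], [0.486, -0.2, -0.7], [0.488, -0.2, -0.6], [0.49, -0.1, -0.6], [0.492, -0.2, -0.5], [0.493, -0.1, -0.3], [0.494, -0.1, -0.3]]
[[0.494, -0.0, -0.3], [0.495, -0.0, -0.1], [0.495, -0.1, -0.0]]
```

Request:
{"api": "jog_arm", "payload": {
  "series": [
    [[0,0,0],[0,0.9,4],1],
    [[0,0,0],[0,1,6],1],
    [[0,0,0],[0,1,6],1],
    [[0,0,0],[0,0.9,5],1],
    [[0,0,0],[0,0.8,3.5],1],
    [[0,0,0],[0,0,-0.2],1],
    [[0,0,0],[0,-0.1,-0.5],1],
    [[0,0,0],[0,0,-0.8],1]
  ]
}}

```text
clock: 22.7
eef_pos: [488.0, -191.7, 165.4]
tool_rot: [1.134, 1.551, -3.127]
force: [0.1, 0.2, 0.1]
width: -0.1
```

Request:
{"api": "jog_arm", "payload": {
  "series": [
    [[0,0,0],[0,-0.1,-1.2],1],
    [[0,0,0],[0,-0.2,-1.5],1],
    [[0,0,0],[0,-0.1,-1.8],1],
    [[0,0,0],[0,-0.2,-2.1],1],
    [[0,0,0],[0,-0.3,-2.5],1],
    [[0,0,0],[0,-0.3,-2.7],1],
    [[0,0,0],[0,-0.3,-2.6],1],
    [[0,0,0],[0,-0.4,-2.7],1]
  ]
}}

```text
clock: 23.7
eef_pos: [497.2, -206.2, 165.3]
tool_rot: [1.125, 1.551, -3.136]
force: [0.2, 0.4, -0.5]
width: -0.1
```

Request:
{"api": "jog_arm", "payload": {
  "series": [
    [[0,0,0],[0,-0.4,-2.6],1],
    [[0,0,0],[0,-0.3,-2.7],1],
    [[0,0,0],[0,-0.4,-2.6],1],
    [[0,0,0],[0,-0.5,-2.5],1],
    [[0,0,0],[0,-0.4,-2.4],1],
    [[0,0,0],[0,-0.4,-2.3],1],
    [[0,0,0],[0,-0.4,-2.2],1],
    [[0,0,0],[0,-0.4,-2.2],1]
  ]
}}

```text
clock: 24.7
eef_pos: [508.6, -222.2, 165.0]
tool_rot: [1.122, 1.551, -3.138]
force: [0.4, 0.1, -0.4]
width: 0.0
```

```bash
python3 m.py .41 side
```

```text
side 24.7 0.4188 103.417 1089.0
24.75 [ 508.8 -222.6  165.1] [ 0.04 -0.51  0.12] tang 77.21419725832766 rad 319.73793784212904
```

Request:
{"api": "jog_arm", "payload": {
  "series": [
    [[0,0,0],[0,-0.4,-2.0],1],
    [[0,0,0],[0,-0.4,-2.0],1],
    [[0,0,0],[0,-0.4,-1.9],1],
    [[0,0,0],[0,-0.4,-1.8],1],
    [[0,0,0],[0,-0.4,-1.7],1],
    [[0,0,0],[0,-0.4,-1.6],1],
    [[0,0,0],[0,-0.3,-1.5],1],
    [[0,0,0],[0,-0.4,-1.4],1]
  ]
}}

```text
clock: 25.75
eef_pos: [517.4, -233.4, 164.8]
tool_rot: [1.126, 1.551, -3.135]
force: [-0.4, -0.1, 0.5]
width: 0.1
```

```bash
python3 m.py .45 side top
```

```text
side 25.75 0.4637 103.2874 1065.0
top 25.8 0.4684 101.327 858.0
25.85 [ 517.6 -233.6  164.9] [ 0.19  0.17 -0.41] tang 75.08310045312572 rad 320.3401552772593
```

Request:
{"api": "jog_arm", "payload": {
  "series": [
    [[0,0,0],[0,-0.3,-1.2],1],
    [[0,0,0],[0,-0.3,-1.2],1],
    [[0,0,0],[0,-0.3,-1.1],1],
    [[0,0,0],[0,-0.3,-1.0],1],
    [[0,0,0],[0,-0.2,-0.8],1],
    [[0,0,0],[0,-0.2,-0.7],1],
    [[0,0,0],[0,-0.1,-0.5],1],
    [[0,0,0],[0,-0.1,-0.4],1]
  ]
}}

```text
clock: 26.85
eef_pos: [522.0, -238.8, 164.8]
tool_rot: [1.122, 1.551, -3.139]
force: [0.0, -1.1, 0.2]
width: -0.1
```

```bash
python3 m.py .49 side top side top
```

```text
side 26.85 0.4682 103.3067 1063.0
top 26.9 0.4721 101.4806 861.0
side 26.95 0.4684 102.3463 1057.0
top 27.0 0.4724 101.5723 850.0
27.05 [ 521.9 -238.7  164.8] [-0.07  0.12  0.01] tang 80.33568621427987 rad 319.0455990834097
```

The head has almost stopped about 8 mm short, at 0.468 against a target of 0.494 rad. I'll go round to the left pad and give it one very slow nudge.

Request:
{"api": "jog_arm", "payload": {
  "series": [
    [[0,0,0],[0,0,-8],1],
    [[0,0,0],[-45,0,-4],1],
    [[0,0,0],[-50,0,14],1],
    [[0,0,0],[-5,1,54],1],
    [[0,0,0],[0,2,60],1],
    [[0,0,0],[0,1,52],1],
    [[0,0,0],[40,0,4],1],
    [[0,0,0],[55,0,0],1]
  ]
}}

```text
clock: 28.05
eef_pos: [445.4, -84.9, 171.6]
tool_rot: [1.16, 1.556, -3.098]
force: [0.7, 0.3, -0.8]
width: -0.3
```

```bash
python3 m.py .47 side top; python3 -c "
from h import *
from scipy.spatial.transform import Rotation as Ro
st=read_state(); print(st['qpos'].round(2),Ro.from_euler('xyz',st['tool_rot']).as_matrix().round(3))"
```

```text
side 28.05 0.4893 88.5888 289.0
top 28.1 0.5302 68.0623 897.0
28.15 [440.5 -85.  168.1] [-0.22 -0.37  0.19] tang -112.04848788763584 rad 315.6330959482822
[-0.25  0.56  0.55  2.14 -0.51  0.6  -2.02] [[-0.029 -0.899 -0.436]
 [ 0.001 -0.436  0.9  ]
 [-1.     0.025  0.013]]
```

Request:
{"api": "jog_arm", "payload": {
  "series": [
    [[0,0,0],[0,0,-5],1],
    [[0,0,0],[0,0,-5],1],
    [[0,0,0],[0,0,-3],1],
    [[0,0,0],[0,0,-0.8],1],
    [[0,0,0],[0,0,-0.3],1],
    [[0,0,0],[0,0,-0.25],1],
    [[0,0,0],[0,0,-0.25],1]
  ]
}}

```text
clock: 29.02
eef_pos: [449.7, -98.7, 171.2]
tool_rot: [1.117, 1.551, 3.14]
force: [0.2, 0.2, -0.3]
width: 0.1
```

```bash
cat > e.py <<'E'
from h import *
import sys
def edge(d,th=.48):
    P=cloud(d); r=P[...,:2]-H; e=np.array([-np.cos(th),-np.sin(th)]); t=np.array([np.sin(th),-np.cos(th)])
    a=r@e; s=r@t; k=(abs(P[...,2]-190)<5)&(a>280)&(a<360)&(s>0)&(s<65)
    h=[np.percentile(s[k&(abs(a-c)<10)],97) for c in (290,310,330,350) if (k&(abs(a-c)<10)).sum()>15]
    return round(th+(np.median(h)-51.)/320,4),k.sum()
for i in range(int(sys.argv[1])):
    c=read_state()['clock']; print(c,edge(shot('top')))
st=read_state();q=st['eef_pos'][:2]-H;print(st['clock'],st['eef_pos'].round(1),st['force'].round(1),'tang@.47',q@[.4529,-.8916])
import pickle
if len(sys.argv)>2:
    d=pickle.load(open('top.pkl','rb')); print('check',edge(d,-.78))
E
python3 e.py 2 c
```

```text
29.025 (np.float64(0.4755), np.int64(436))
29.075 (np.float64(0.4748), np.int64(436))
29.125 [449.8 -98.8 171.2] [ 0.8 -0.  -0.2] tang@.47 -76.3055064483311
check (np.float64(-0.7848), np.int64(619))
```

Request:
{"api": "jog_arm", "payload": {
  "series": [
    [[0,0,0],[0,0,-0.25],1],
    [[0,0,0],[0,0,-0.25],1],
    [[0,0,0],[0,0,-0.25],1],
    [[0,0,0],[0,0,-0.25],1],
    [[0,0,0],[0,0,-0.25],1],
    [[0,0,0],[0,0,-0.25],1],
    [[0,0,0],[0,0,-0.25],1],
    [[0,0,0],[0,0,-0.25],1]
  ]
}}

```text
clock: 30.12
eef_pos: [450.6, -100.7, 171.1]
tool_rot: [1.124, 1.551, -3.137]
force: [0.6, -0.1, -0.0]
width: 0.3
```

```bash
python3 e.py 1
```

```text
30.125 (np.float64(0.4764), np.int64(401))
30.175 [ 450.7 -100.7  171.2] [-0.6 -0.   0.3] tang@.47 -74.18854823716842
```

Request:
{"api": "jog_arm", "payload": {
  "series": [
    [[0,0,0],[0,0,-0.25],1],
    [[0,0,0],[0,0,-0.3],1],
    [[0,0,0],[0,0,-0.3],1],
    [[0,0,0],[0,0,-0.3],1],
    [[0,0,0],[0,0,-0.3],1],
    [[0,0,0],[0,0,-0.3],1]
  ]
}}

```text
clock: 30.92
eef_pos: [451.4, -102.2, 171.1]
tool_rot: [1.124, 1.551, -3.137]
force: [0.2, 0.1, 0.5]
width: 0.0
```

```bash
python3 e.py 1
```

```text
30.925 (np.float64(0.4759), np.int64(366))
30.975 [ 451.5 -102.3  171.2] [-0.2 -0.6  0.3] tang@.47 -72.44335100444815
```

Request:
{"api": "jog_arm", "payload": {
  "series": [
    [[0,0,0],[0,0,-0.3],1],
    [[0,0,0],[0,0,-0.3],1],
    [[0,0,0],[0,0,-0.3],1],
    [[0,0,0],[0,0,-0.3],1],
    [[0,0,0],[0,0,-0.3],1],
    [[0,0,0],[0,0,-0.3],1]
  ]
}}

```text
clock: 31.72
eef_pos: [452.2, -103.9, 171.1]
tool_rot: [1.125, 1.551, -3.136]
force: [0.6, 0.7, 0.2]
width: 0.2
```

```bash
python3 e.py 2
```

```text
31.725 (np.float64(0.4803), np.int64(354))
31.775 (np.float64(0.4802), np.int64(358))
31.825 [ 452.2 -103.9  171.1] [ 0.2 -0.1 -0.4] tang@.47 -70.65303832552978
```

Request:
{"api": "jog_arm", "payload": {
  "series": [
    [[0,0,0],[0,0,0],1],
    [[0,0,0],[0,0,0],1],
    [[0,0,0],[0,0,0],1],
    [[0,0,0],[0,0,0],1]
  ]
}}

```text
clock: 32.33
eef_pos: [452.2, -103.9, 171.1]
tool_rot: [1.123, 1.551, -3.138]
force: [-0.1, 0.1, 0.2]
width: -0.2
```

```bash
python3 e.py 1
```

```text
32.325 (np.float64(0.4848), np.int64(377))
32.375 [ 452.2 -103.8  171.1] [ 0.2  0.6 -0.4] tang@.47 -70.71743219073986
```

Request:
{"api": "jog_arm", "payload": {
  "series": [
    [[0,0,0],[0,0,5],1],
    [[0,0,0],[0,0,15],1],
    [[0,0,0],[-20,0,20],1],
    [[0,0,0],[-50,0,0],1],
    [[0,0,0],[-50,-10,10],1],
    [[0,0,0],[-10,-35,40],1],
    [[0,0,0],[0,-35,45],1],
    [[0,0,0],[0,-30,40],1]
  ]
}}

```text
clock: 33.38
eef_pos: [476.7, 104.8, 300.7]
tool_rot: [1.057, 1.551, 3.081]
force: [0.8, -0.7, -1.2]
width: -0.4
```

Request:
{"api": "jog_arm", "payload": {
  "series": [
    [[0,0,0],[0,-20,30],1],
    [[0,0,0],[0,-10,10],1],
    [[0,0,0],[0,0,0],1],
    [[0,0,0],[0,0,0],1],
    [[0,0,0],[0,0,0],1],
    [[0,0,0],[0,0,0],1],
    [[0,0,0],[0,0,0],1],
    [[0,0,0],[0,0,0],1]
  ]
}}

```text
clock: 34.38
eef_pos: [487.0, 150.6, 300.5]
tool_rot: [1.121, 1.551, -3.14]
force: [1.1, -0.3, -0.1]
width: 0.2
```

```bash
python3 m.py .49 side top; python3 e.py 1
```

```text
side 34.375 0.3392 22.9574 77.0
top 34.425 0.4954 101.4048 1600.0
34.475 [486.9 150.7 300.4] [-0.32  0.51 -0.15] tang -286.2213498782438 rad 166.5276191442606
34.475 (np.float64(0.4942), np.int64(700))
34.525 [486.9 150.7 300.4] [ 0.4 -0.2  0.8] tang@.47 -281.9493676399596
```

Request:
{"api": "jog_arm", "payload": {
  "series": [
    [[0,0,0],[0,0,0],1],
    [[0,0,0],[0,0,0],1],
    [[0,0,0],[0,0,0],1],
    [[0,0,0],[0,0,0],1],
    [[0,0,0],[0,0,0],1],
    [[0,0,0],[0,0,0],1],
    [[0,0,0],[0,0,0],1],
    [[0,0,0],[0,0,0],1]
  ]
}}

```text
clock: 35.52
eef_pos: [486.9, 150.7, 300.4]
tool_rot: [1.123, 1.551, -3.138]
force: [-0.4, -0.1, 0.2]
width: -0.0
```

Request:
{"api": "jog_arm", "payload": {
  "series": [
    [[0,0,0],[0,0,0],1],
    [[0,0,0],[0,0,0],1],
    [[0,0,0],[0,0,0],1],
    [[0,0,0],[0,0,0],1],
    [[0,0,0],[0,0,0],1],
    [[0,0,0],[0,0,0],1]
  ]
}}

```text
clock: 36.28
eef_pos: [486.9, 150.7, 300.4]
tool_rot: [1.124, 1.551, -3.137]
force: [0.0, -0.5, -0.8]
width: 0.1
```

```bash
python3 m.py .49 top; python3 e.py 1
```

```text
top 36.275 0.5003 101.3585 1598.0
36.325 [486.9 150.7 300.5] [ 0.74 -0.01 -0.2 ] tang -287.07570388280357 rad 165.1089984731416
36.325 (np.float64(0.5001), np.int64(721))
36.375 [486.9 150.7 300.4] [ 0.5 -0.4  0.4] tang@.47 -281.9727145506963
```

Request:
{"api": "jog_arm", "payload": {
  "series": [
    [[0,0,0],[0,0,0],1],
    [[0,0,0],[0,0,0],1],
    [[0,0,0],[0,0,0],1],
    [[0,0,0],[0,0,0],1],
    [[0,0,0],[0,0,0],1],
    [[0,0,0],[0,0,0],1],
    [[0,0,0],[0,0,0],1],
    [[0,0,0],[0,0,0],1]
  ]
}}

```text
clock: 37.38
eef_pos: [486.9, 150.7, 300.5]
tool_rot: [1.122, 1.551, -3.138]
force: [-0.1, 0.6, -0.3]
width: 0.0
```

```bash
python3 m.py .49 top; python3 e.py 1
```

```text
top 37.375 0.5006 101.3143 1614.0
37.425 [487.  150.7 300.4] [ 0.66 -0.25  0.42] tang -287.1043974372429 rad 164.9923912650174
37.425 (np.float64(0.4999), np.int64(716))
37.475 [486.9 150.7 300.5] [-0.2 -0.1  0.3] tang@.47 -281.9653798344839
```

Request:
{"api": "jog_arm", "payload": {
  "series": [
    [[0,0,0],[0,0,0],1],
    [[0,0,0],[0,0,0],1],
    [[0,0,0],[0,0,0],1],
    [[0,0,0],[0,0,0],1],
    [[0,0,0],[0,0,0],1],
    [[0,0,0],[0,0,0],1],
    [[0,0,0],[0,0,0],1],
    [[0,0,0],[0,0,0],1]
  ]
}}

```text
clock: 38.48
eef_pos: [486.9, 150.7, 300.4]
tool_rot: [1.122, 1.551, -3.139]
force: [0.5, 0.5, -0.3]
width: -0.1
```

Request:
{"api": "jog_arm", "payload": {
  "series": [
    [[0,0,0],[0,0,0],1],
    [[0,0,0],[0,0,0],1],
    [[0,0,0],[0,0,0],1],
    [[0,0,0],[0,0,0],1],
    [[0,0,0],[0,0,0],1],
    [[0,0,0],[0,0,0],1],
    [[0,0,0],[0,0,0],1],
    [[0,0,0],[0,0,0],1]
  ]
}}

```text
clock: 39.48
eef_pos: [487.0, 150.7, 300.5]
tool_rot: [1.124, 1.551, -3.137]
force: [-0.2, 0.1, -0.4]
width: 0.0
```

Request:
{"api": "jog_arm", "payload": {
  "series": [
    [[0,0,0],[0,0,0],1],
    [[0,0,0],[0,0,0],1],
    [[0,0,0],[0,0,0],1],
    [[0,0,0],[0,0,0],1],
    [[0,0,0],[0,0,0],1],
    [[0,0,0],[0,0,0],1],
    [[0,0,0],[0,0,0],1],
    [[0,0,0],[0,0,0],1]
  ]
}}

```text
clock: 40.48
eef_pos: [486.9, 150.7, 300.4]
tool_rot: [1.125, 1.551, -3.136]
force: [0.2, 0.0, 0.6]
width: -0.0
```

Request:
{"api": "jog_arm", "payload": {
  "series": [
    [[0,0,0],[0,0,0],1],
    [[0,0,0],[0,0,0],1],
    [[0,0,0],[0,0,0],1],
    [[0,0,0],[0,0,0],1],
    [[0,0,0],[0,0,0],1]
  ]
}}

```text
clock: 41.1
eef_pos: [486.9, 150.7, 300.4]
tool_rot: [1.123, 1.551, -3.137]
force: [0.1, 0.5, 1.1]
width: 0.4
```

```bash
python3 -c "
from h import *
c=read_state()['clock']; d=shot('top','t9.png'); print(c,head(d,.5))
print(finish_job())"
```

```text
41.1 (np.float64(0.5003270563698642), np.float64(101.47931457332996), np.int64(1611))
the job is handed in; nothing more can be done
None
```

View pics/t9.png

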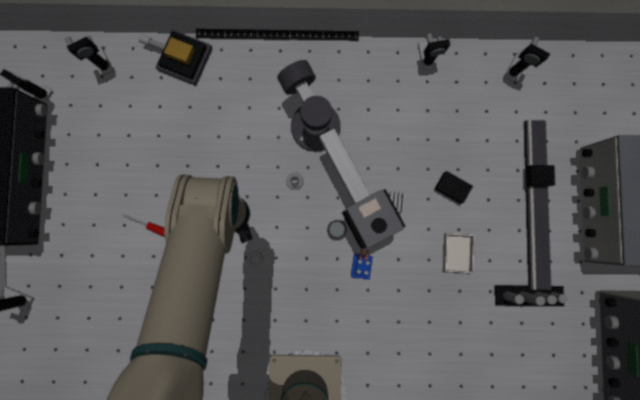

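The head is standing still by itself over the diode module, and I handed the job in at 41.15 s. The last picture shows the head at (375,220) and the gripper well clear of it. No visible loose item had moved; the arm hid the collar and lens cap.

**Final checks**
- **Position:** the boom rests at 0.500 rad by the top camera, against a target of 0.4965 rad. That is about 1 mm off along the arc.
- **Stillness:** readings stayed at 0.500 rad from 36.3 s to 41.1 s, so it stood for at least four seconds.
- **Limits:** the boom stayed between about -0.78 and 0.50 rad, with a fastest measured speed of about 0.19 rad/s. The highest force I read was about 2.5 N, but force was only sampled at the end of each move, so the peaks at contact were not seen.

**What went wrong or is uncertain**
- **First braking contacts:** the shut gripper's linkage sticks out sideways further than I had modelled, so it met the head early, twice, and the second contact sent the boom back. I caught it on the left pad with the tool turned, braked it from the right with the narrow finger side, and finished with a 2 mm/s nudge on the left pad.
- **Possible housing touch:** those two early contacts were near the upper edge of the right pad. I could not confirm that they missed the cover.
- **Side camera:** it could not check the final position, because the arm blocked its view. When both views were clear, the two cameras agreed to about 0.004 rad.
- **Module offset:** the module sits about 11 mm nearer the hinge than the lens, within its stated ±15 mm. Swinging the boom cannot correct that.

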